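Lock the tube rotor

ROBOT

A 6-joint arm with a two-finger parallel gripper is mounted at the origin on a cart in front of the work surface, level with it; the furniture and walls round the work are solid. World frame = base frame: x ahead of the robot, y to its left, z up, the work surface at z = 0. Lengths are in m, angles in degrees, forces in N, time in s.
With the tool pointing down it reaches from about 0.3 to 0.95 m from the base axis. Payload 3.1 kg.
Tool frame: the origin (TCP) lies midway between the tips of the shut fingers; the grasp point (between the pads) lies grip_point_offset behind it (grip_point_offset is the distance from the TCP to the grasp point, in m); x points along the fingers, z is the direction in which the jaws open and shut, and the axes are right-handed (so a half turn about x gives the same grasp; the last joint's range is limited). The gripper opens to 85 mm and grips with 20 to 120 N. Pads are 22 mm wide; open, the fingers measure 114 mm over their backs; the gripper's body (76 mm by 85 mm) begins 54 mm behind the grasp point. The pads swing forward as they close: fully open they stand 13 mm farther back than shut.
Start: joints at [-78.936, 17.653, 93.61, -0, 68.738, -3.994], TCP at [0.162, -0.604, 0.205] pointing down, gripper open.
Joint ranges: [-175.34, 175.34], [-45.06, 112.39], [2.9, 150.54], [-68.45, 248.45], [3.09, 151.38], [-168.51, 168.51]. Speed limits (degrees/s): [159.86, 159.86, 180, 180, 180, 180].

INTERFACE

Orientations are given as [roll, pitch, yaw] about the fixed x, y, z axes, in that order (R = Rz(yaw) Ry(pitch) Rx(roll)).
In Python, from station import * gives the robot as it stands.
- The arm moves only by the tool jog_arm, never from a script. Its arguments are lists of equal length, an entry for each row: "delta_pos": the shift along the tool's x, y, z in m, a list of three; "rot": the turn, a rotation vector about the tool's x, y, z in rad, a list of three; "gripper": the opening, from 0 (shut) to 1 (fully open). In form: {"delta_pos": [[dx, dy, dz], ...], "rot": [[ax, ay, az], ...], "gripper": [gripper, ...]}. A call has 1 to 20 rows; each row is the pose to reach, as a shift and turn from the pose commanded when the call began, along the tool's axes at that moment; what a row does not reach only later rows make up. A row lasts 1/10 s, in which the tool goes at most 50 mm and 8.59 degrees, less where a joint would pass 70% of its speed; a pose out of reach is approached as far as the arm can. A call with a gripper value outside its range is refused whole. The fingers move at their own pace and stop on an object; the grip force is fixed at half the most. Time passes only in rows, so rows that repeat a pose let the fingers close. It gives the time, the measured TCP pose, the force and the opening at its end, in the units of the state.
- get_state(): the state, without advancing time (a new reading comes with each control period).
- capture(name): name is "scene" or "top"; returns a dict with "frame" (420x560x3 uint8, red, green, blue), "K" (3x3 intrinsics, pixels), "k1" (the pictures are not rectified: a ray, as slopes to the right and down, at radius r is drawn at 1 + k1 r^2 times it, then the intrinsics apply), "R" (3x3) and "t" (3): a world point X has camera coordinates R X + t. Camera axes: x right, y down, z forward; pixel columns grow to the right and rows downward; lengths in m; the calibration is good to about 2 mm. A picture is of the moment at which its call begins. There is no depth.
- hand_in(): hands the job in, once; it reports no verdict.
Trained networks look in the newest picture that a camera, given by its name, has taken for a name from the list of things; names that differ only in an ending like _2 or _b are one class to them, and where a whole thing is asked for, a point or a joint stands for the part that bears it (a point fixed in the world has none). Each returns a list of dicts, best first, with "p" (0 to 1); they miss things now and then, are a little off and sometimes report something else, mostly with a low value. They report only what shows in the picture. A call takes as long as a camera call.
- boxes_of(target, camera): "bbox" ([left, top, width, height] in pixels, round what is visible of it).
- masks_of(target, camera): "pixels" (420x560 bool, what is visible of it) and "bbox" ([left, top, width, height] in pixels, round what is visible of it).
- mark_of(target, camera): "uv" ([column, row] in pixels: a listed point, or the origin of a listed thing).
The state is a dict: "t": time; "joint_positions": joint angles; "dq": joint speeds; "joint_efforts": joint torques, N m; "position": TCP position; "orientation": TCP orientation; "wrist_force": force on the tool from outside, world axes, zero at the start; "moment": the same for the moment, N m; "opening": finger opening in m.
Only numpy, scipy, OpenCV 4.12 (cv2) and the standard library are available. Lean on these libraries where they do the work, as an engineer would, in place of code of your own. Each camera call takes 0.05 s, during which the arm holds its last target. There are 200 camera calls.

TASK

Lock the small blue tube rotor on its stand so that it can be loaded: push one of its black posts round until the slot across the rotor lines up with the steel bolt, then push the bolt by its red tab through the slot until it is fully home in the keeper on the far side. Only push the parts; do not lift the bolt, and leave the cup, the vial and the dropper bottle standing where they are.

Things in the scene. Friction and masses are not known exactly. Their poses are not given: they have to be found in the camera images.
- lock_base: Fixed stand: grey plate 270 x 70 x 10 mm, round (112 mm) under the rotor. Origin on the worktop under the rotor axis, z up; +x is the way the bolt is pushed, along y = 0. In its frame the bolt channel runs x = -191 to -53 mm, floor z = 20, walls to z = 30 mm, 39 mm wide over the walls. A dark strap bridges the bolt at x = -63 to -53 mm, top z = 42 mm.
- keeper (a point): Middle of the face of the keeper's back wall, 68 mm along +x of lock_base, at z = 20 mm; same axes as lock_base. The bolt is home when its nose meets this wall. The dark keeper is 44 mm wide, its top at z = 38 mm, its cheeks begin 15 mm before the wall.
- bolt: Loose steel bar in the channel, 144 x 20 x 16 mm, round nose (radius 10 mm). Origin on its underside at mid-length; x along the bar to the nose (tip x = +72, tail x = -72 mm), z up. No spring, light friction (a few N), 0.14 to 0.28 kg. Starts with the nose tip 54 to 64 mm short of the rotor axis; home, its origin is at x = -4 mm in lock_base's frame, the travel about 122 to 132 mm.
- tab (a point): Middle of the rear face (the face to push) of the bolt's red tab, flush with the bolt's tail end, 50 mm above the worktop; same axes as the bolt. The tab is 10 mm thick, 34 mm wide and reaches from 34 to 66 mm above the worktop.
- rotor (a joint): Turn of the rotor on its upright axis, rad, positive anticlockwise seen from above; no stops within 7 rad. The slot is in line with the bolt at 0, at +pi and at -pi (either end of the slot will do). It turns stiffly (friction about 0.06 N m) and stays where it is left. The bolt's round nose centres the slot if it is a few degrees off.
- rotor_axis (a point): Point on the rotor axis at the rotor's top face, 40 mm above the worktop; its x axis runs along the slot, z up. The rotor is a blue disc 100 mm in diameter made of two D-shaped halves, tops at z = 40 mm, with a straight slot 24 mm wide right across between them (slot floor at z = 19 mm, flared mouths).
- post_a (a point): Centre of the top of one black turning post: upright, 12 mm in diameter, standing 34 mm above the rotor's top face (top 74 mm above the worktop), 36 mm from the axis, on the rotor's +y side, square to the slot. A blue collar 18 mm wide and 3 mm high is round its foot.
- post_b (a point): Centre of the top of the other post, alike, opposite to post_a on the rotor's -y side.
- cup_grey: Bystander: white sample cup with a dark grey lid, 55 mm wide, 58 mm high, loose on the worktop. Origin under its centre.
- vial_blue: Bystander: glass sample vial with a blue cap, 22 mm wide, 48 mm high, loose on the worktop. Origin under its centre.
- dropper: Bystander: small brown reagent bottle with a black cap, 34 mm wide, 85 mm high, loose on the worktop. Origin under its centre.

How it is judged:
By the outcome, as a careful person would: the job done as asked, in the order asked, and still so for the second after the job is handed in, with the robot touching nothing.
It also fails if it takes over 48 s, if anything falls off the work surface, if the arm or the gripper's body presses on something with over 40 N, if the wrist force passes 120 N, or if a joint passes its speed limit or range.

## Working session

There is one attempt and no reset: what is moved stays moved. The work goes in short steps, Python scripts to look and compute and a tool call to move; the robot and the scene stay as the last step left them, time stands still between calls to the robot, and variables do not carry over. Pictures are saved under pics/ and viewed, about 8 in all and at most 12, crops included, and the job is handed in when it is done.

Besides the shell and the picture viewer there is one more tool, called as name(argument=value, ...) on one line, values as JSON. jog_arm: Moves the arm, as the interface text tells. Its arguments: {"type":"object","properties":{"delta_pos":{"type":"array"},"rot":{"type":"array"},"gripper":{"type":"array"}},"required":["delta_pos","rot","gripper"]}

```bash
mkdir -p pics; ls; cat > h.py <<'E'
from station import *
import numpy as np, cv2
from scipy.spatial.transform import Rotation as Ro
def ray(c,uv):
    K=np.array(c["K"]);x=(np.array(uv,float)-K[:2,2])/[K[0,0],K[1,1]]
    u=x.copy()
    for _ in range(20): u=x/(1+c["k1"]*(u@u))
    R=np.array(c["R"]);t=np.array(c["t"])
    return -R.T@t, R.T@np.array([u[0],u[1],1.])
def at(c,uv,z):
    o,d=ray(c,uv); return o+d*(z-o[2])/d[2]
def proj(c,X):
    p=np.array(c["R"])@np.array(X)+np.array(c["t"]);u=p[:2]/p[2];u=u*(1+c["k1"]*(u@u))
    K=np.array(c["K"]);return K[:2,:2]@u+K[:2,2]
E
python3 - <<'E'
from h import *
s=get_state();print(s)
for n in("scene","top"):
    c=capture(n);cv2.imwrite(f"pics/{n}0.png",c["frame"][:,:,::-1])
    print(n,ray(c,(280,210)))
    for t,z in(("lock_base",0),("keeper",.02),("bolt",.02),("tab",.05),("rotor_axis",.04),("post_a",.074),("cup_grey",0),("vial_blue",0),("dropper",0)):
        for m in mark_of(t,n)[:3]: print(t,round(m["p"],2),np.round(m["uv"],1),np.round(at(c,m["uv"],z),4))
E
```

```text
pics
{'t': 0.0, 'joint_positions': array([-7.89382036e+01,  1.77046654e+01,  9.36907484e+01, -2.76383230e-04,
        6.87359622e+01, -3.99337449e+00]), 'dq': array([-0.04324422,  0.04422741, -0.06209128, -0.05439762, -0.11920495,
       -0.06722066]), 'joint_efforts': array([ 9.18533806e-04, -4.15249658e+01, -2.76666570e+01, -1.59848037e-05,
        1.02214052e-02,  2.10361797e-06]), 'position': array([ 0.16214634, -0.60268296,  0.20333518]), 'orientation': array([176.11885514,  89.86862378, 101.17412659]), 'wrist_force': array([-0.11800091, -0.04009934, -0.06449644]), 'moment': array([ 0.00276533, -0.00023358,  0.01243656]), 'opening': 0.08526096242037215}
scene (array([-0.04008649,  0.48710813,  0.71800052]), array([ 0.56885187, -0.4930644 , -0.65828636]))
lock_base 0.76 [285.3 229. ] [ 0.5159 -0.0133  0.    ]
keeper 0.78 [312.  221.3] [ 0.4782 -0.0694  0.02  ]
keeper 0.49 [248.8 267.6] [0.4591 0.1451 0.02  ]
keeper 0.26 [359.1 216.4] [ 0.4138 -0.1748  0.02  ]
bolt 0.69 [237.6 240.9] [0.5429 0.1151 0.02  ]
tab 0.71 [202.8 235.4] [0.5843 0.1824 0.05  ]
rotor_axis 0.85 [287.  221.3]
[... 398 characters left out ...]
290.9 211.3] [ 0.5125 -0.007   0.    ]
keeper 0.72 [317.5 221.3] [ 0.4897 -0.0659  0.02  ]
keeper 0.55 [238.1 186.8] [0.5641 0.1117 0.02  ]
bolt 0.93 [233.7 187.8] [0.5618 0.1215 0.02  ]
bolt 0.39 [374.7 251. ] [ 0.4262 -0.192   0.02  ]
tab 0.77 [207.1 174.3] [0.5868 0.1767 0.05  ]
tab 0.47 [303.1 223.3] [ 0.4834 -0.0332  0.05  ]
rotor_axis 0.64 [291.7 210.3] [ 0.5116 -0.0085  0.04  ]
rotor_axis 0.41 [376.8 251.8] [ 0.4248 -0.1926  0.04  ]
post_a 0.83 [278.6 198.7] [0.533  0.0194 0.074 ]
post_a 0.79 [303.7 222.9] [ 0.483  -0.0336  0.074 ]
cup_grey 0.67 [266.2 153.9] [0.6437 0.0514 0.    ]
vial_blue 0.54 [227.8 227.5] [0.4736 0.1352 0.    ]
dropper 0.23 [290.1 210.9] [ 0.5134 -0.0051  0.    ]
```

```bash
python3 - <<'E'
import cv2
a=cv2.imread("pics/top0.png")[130:280,180:400];b=cv2.imread("pics/scene0.png")[170:320,170:390]
import numpy as np
cv2.imwrite("pics/c0.png",cv2.resize(a,(792,540),interpolation=cv2.INTER_CUBIC))
cv2.imwrite("pics/c1.png",cv2.resize(b,(792,540),interpolation=cv2.INTER_CUBIC))
E
```

```text
(no output)
```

View pics/c0.png

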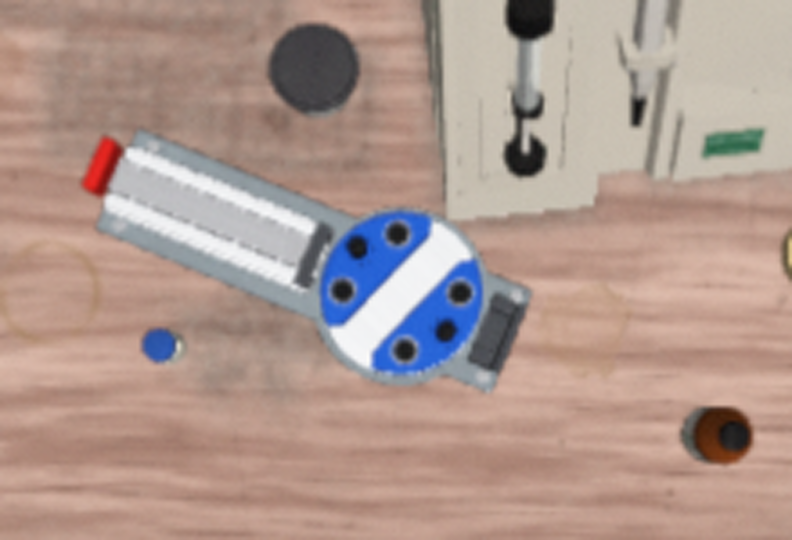

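View pics/scene0.png

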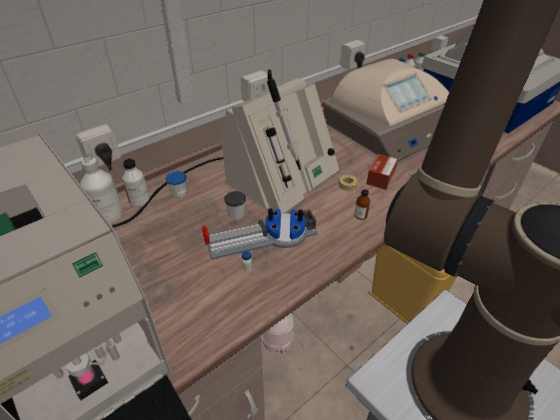

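The crop of the top view shows the bolt running from the red tab (crop 102,165) to the keeper (497,333). The slot is about 71° off, so it needs a clockwise turn, and the posts are at (358,247) and (445,330). A rack stands beyond the rotor on the far side. I'll refine the geometry and check the free space.

```bash
cat >> h.py <<'E'
C=np.array([.508,-.007]); PSI=np.radians(-112.7)   # axis, bolt direction
def pose():
    s=get_state();return s,np.array(s["position"]),Ro.from_euler("xyz",s["orientation"],degrees=True)
def down(yz):   # tool x down, tool y along world heading yz (rad)
    x=np.array([0,0,-1.]);y=np.array([np.cos(yz),np.sin(yz),0]);return Ro.from_matrix(np.c_[x,y,np.cross(x,y)])
def rel(p,R,tp,tR):
    return np.round(R.inv().apply(np.array(tp)-p),4),np.round((R.inv()*tR).as_rotvec(),3)
E
python3 - <<'E'
from h import *
s,p,R=pose();print(p,np.round(R.as_matrix(),3))
c=capture("top")
f=c["frame"]
hsv=cv2.cvtColor(f,cv2.COLOR_RGB2HSV)
b=cv2.inRange(hsv,(105,150,80),(125,255,255)); b[:180]=0;b[:,:265]=0;b[250:]=0;b[:,325:]=0
q=cv2.findNonZero(b).reshape(-1,2)
W=np.array([at(c,x,.04)[:2] for x in q]);print("disc mean",W.mean(0),"circle",cv2.minEnclosingCircle(W.astype(np.float32)))
r=cv2.inRange(hsv,(0,150,80),(6,255,255));r[:150]=0;r[210:]=0;r[:,:190]=0;r[:,240:]=0
q=cv2.findNonZero(r);rc=cv2.minAreaRect(q);print(rc,[np.round(at(c,x,.066)[:2],4) for x in cv2.boxPoints(rc)])
# sanity overlay
o=f[:,:,::-1].copy();e=np.array([np.cos(PSI),np.sin(PSI)]);n=np.array([-e[1],e[0]])
def L(x,y,z): return tuple(int(round(v*16)) for v in proj(c,[*(C+x*e+y*n),z]))
for P in [(0,0,.04),(.068,0,.02),(-.202,0,.05),(-.053,0,.042),(-.191,.0195,.03),(-.191,-.0195,.03),(-.062,0,.03)]:
    cv2.circle(o,L(*P),12,(0,255,255),-1,shift=4)
for a in np.radians(range(0,360,20)): cv2.circle(o,L(.05*np.cos(a),.05*np.sin(a),.04),10,(0,255,0),-1,shift=4)
cv2.imwrite("pics/o.png",np.hstack([cv2.resize(o[130:280,180:340],(640,600),interpolation=2)]))
cv2.imwrite("pics/top_f.png",f[:,:,::-1])
E
```

```text
[ 0.16233955 -0.60356413  0.2046103 ] [[-0.     0.966  0.26 ]
 [-0.     0.26  -0.966]
 [-1.    -0.     0.   ]]
disc mean [ 0.51059267 -0.00685535] circle ((0.5104805827140808, -0.006982107646763325), 0.04819745570421219)
((207.75341796875, 175.84246826171875), (6.372565269470215, 15.310708999633789), 24.443954467773438) [array([0.5686, 0.1847]), array([0.5989, 0.172 ]), array([0.5933, 0.1593]), array([0.563, 0.172])]
```

View pics/o.png

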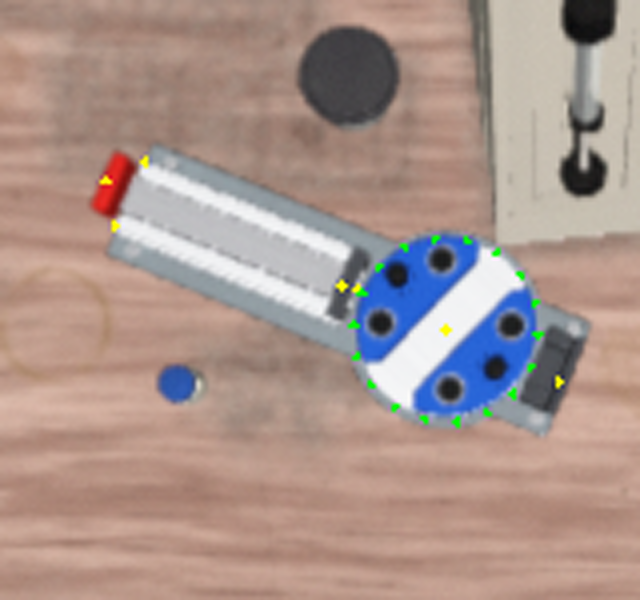

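View pics/top_f.png

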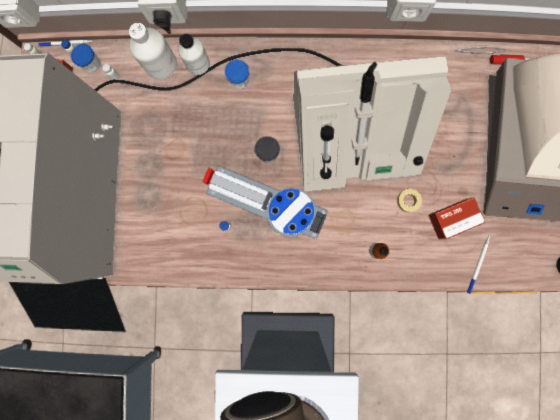

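The overlay fits to about 2 mm. I'll push the near-side post clockwise, since it is clear of the rack, with the shut fingers following the arc. Next I compute the approach.

```bash
cat >> h.py <<'E'
C=np.array([.5095,-.007]); PSI=np.radians(-112.5)
def push_pose(phi_deg,gap,z):   # TCP pose behind post at phi, pushing clockwise with +y face
    f=np.radians(phi_deg);h=f-np.pi/2
    q=C+.036*np.array([np.cos(f),np.sin(f)])-(.017+gap)*np.array([np.cos(h),np.sin(h)])
    return np.array([*q,z]),down(h)
E
python3 - <<'E'
from h import *
s,p,R=pose()
print(push_pose(228.3,.013,.15)[0],rel(p,R,*push_pose(228.3,.013,.15)))
E
```

```text
[ 0.50795085 -0.05383589  0.15      ] (array([ 0.0546,  0.4766, -0.441 ]), array([-2.151, -0.   ,  0.   ]))
```

```bash
python3 - <<'E'
from h import *
a=capture("top");b=capture("scene")
# epipolar: for the rack's corners in the top view, where they'd show in the scene view at several heights
for uv in((297,70),(306,190),(346,186),(297,130)):
    print(uv,[(z,np.round(at(a,uv,z)[:2],3),np.round(proj(b,at(a,uv,z)))) for z in(0,.03,.06,.12,.18,.24)])
cv2.imwrite("pics/rack.png",cv2.resize(b["frame"][60:250,200:360,::-1],(640,560)[0:2] if 0 else (640,600) if 0 else (505,600),interpolation=2))
E
```

```text
(297, 70) [(0, array([ 0.846, -0.017]), array([214., 170.])), (0.03, array([ 0.833, -0.017]), array([216., 164.])), (0.06, array([ 0.821, -0.016]), array([217., 157.])), (0.12, array([ 0.795, -0.015]), array([220., 143.])), (0.18, array([ 0.77 , -0.015]), array([223., 127.])), (0.24, array([ 0.745, -0.014]), array([226., 110.]))]
(306, 190) [(0, array([ 0.561, -0.041]), array([282., 215.])), (0.03, array([ 0.558, -0.039]), array([282., 208.])), (0.06, array([ 0.554, -0.038]), array([283., 200.])), (0.12, array([ 0.546, -0.036]), array([285., 182.])), (0.18, array([ 0.539, -0.034]), array([287., 164.])), (0.24, array([ 0.531, -0.031]), array([289., 143.]))]
(346, 186) [(0, array([ 0.572, -0.131]), array([304., 199.])), (0.03, array([ 0.568, -0.127]), array([305., 192.])), (0.06, array([ 0.564, -0.123]), array([305., 185.])), (0.12, array([ 0.555, -0.115]), array([306., 168.])), (0.18, array([ 0.547, -0.108]), array([307., 151.])), (0.24, array([ 0.539, -0.1  ]), array([309., 131.]))]
(297, 130) [(0, array([ 0.701, -0.019]), array([244., 193.])), (0.03, array([ 0.692, -0.018]), array([245., 186.])), (0.06, array([ 0.684, -0.018]), array([246., 179.])), (0.12, array([ 0.668, -0.017]), array([248., 163.])), (0.18, array([ 0.652, -0.016]), array([251., 146.])), (0.24, array([ 0.636, -0.015]), array([254., 127.]))]
```

View pics/rack.png

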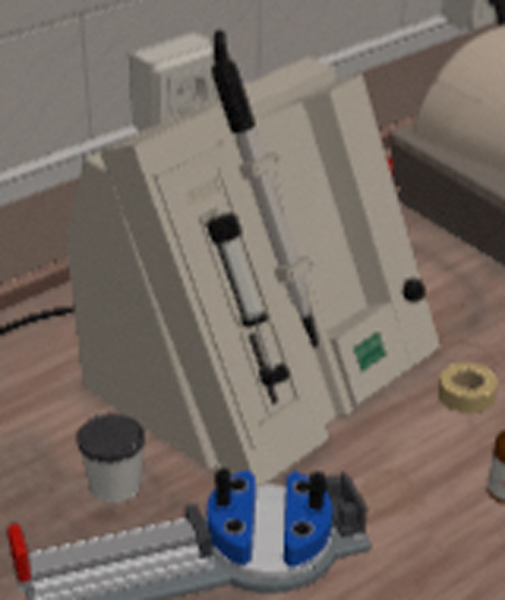

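Rack: the front edge is at x≈0.56 and low, and the face slopes back, so the approach is clear. The dropper is also passed well above.

jog_arm(delta_pos=[[0.054,0.4766,-0.441],[0.054,0.4766,-0.441],[0.054,0.4766,-0.441],[0.054,0.4766,-0.441],[0.054,0.4766,-0.441],[0.054,0.4766,-0.441],[0.054,0.4766,-0.441],[0.054,0.4766,-0.441],[0.054,0.4766,-0.441],[0.054,0.4766,-0.441],[0.054,0.4766,-0.441],[0.054,0.4766,-0.441],[0.054,0.4766,-0.441],[0.054,0.4766,-0.441],[0.054,0.4766,-0.441],[0.054,0.4766,-0.441],[0.054,0.4766,-0.441],[0.054,0.4766,-0.441],[0.054,0.4766,-0.441],[0.054,0.4766,-0.441]], rot=[[-2.151,0,0],[-2.151,0,0],[-2.151,0,0],[-2.151,0,0],[-2.151,0,0],[-2.151,0,0],[-2.151,0,0],[-2.151,0,0],[-2.151,0,0],[-2.151,0,0],[-2.151,0,0],[-2.151,0,0],[-2.151,0,0],[-2.151,0,0],[-2.151,0,0],[-2.151,0,0],[-2.151,0,0],[-2.151,0,0],[-2.151,0,0],[-2.151,0,0]], gripper=[0,0,0,0,0,0,0,0,0,0,0,0,0,0,0,0,0,0,0,0])

```text
t: 3.15
position: [0.508, -0.0543, 0.1507]
orientation: [-49.7, 90.0, -1.4]
wrist_force: [0.5, -0.7, -0.4]
opening: 0.0005
```

jog_arm(delta_pos=[[0.03,0,0],[0.06,0,0],[0.09,0,0],[0.101,0,0],[0.101,0,0]], rot=[[0,0,0],[0,0,0],[0,0,0],[0,0,0],[0,0,0]], gripper=[0,0,0,0,0])

```text
t: 3.65
position: [0.5062, -0.0537, 0.0479]
orientation: [120.5, 89.7, 168.8]
wrist_force: [-0.4, -0.2, -0.4]
opening: 0.0002
```

```bash
python3 - <<'E'
from h import *
s,p,R=pose();print(p,s["wrist_force"])
b=capture("scene");cv2.imwrite("pics/s1.png",cv2.resize(b["frame"][140:270,190:350,::-1],(640,520),interpolation=2))
p0,R0=p,R
tp,tR=push_pose(228.3,.013,.05);
for ph in (list(np.arange(228.3,157,-4.4))+[157.5]):
    g=0.0
    print(round(ph,1),*[x.tolist() for x in rel(tp,tR,*push_pose(ph,g,.05))])
E
```

```text
[ 0.50615549 -0.05371175  0.04789975] [-0.39802457 -0.20514396 -0.39847081]
228.3 [0.0, 0.013, -0.0] [0.0, 0.0, 0.0]
223.9 [0.0, 0.0158, -0.0012] [0.077, 0.0, 0.0]
219.5 [0.0, 0.0187, -0.0022] [0.154, 0.0, 0.0]
215.1 [0.0, 0.0217, -0.0029] [0.23, 0.0, 0.0]
210.7 [0.0, 0.0247, -0.0035] [0.307, 0.0, 0.0]
206.3 [0.0, 0.0277, -0.0037] [0.384, 0.0, 0.0]
201.9 [0.0, 0.0308, -0.0038] [0.461, 0.0, 0.0]
197.5 [0.0, 0.0338, -0.0036] [0.538, 0.0, 0.0]
193.1 [0.0, 0.0369, -0.0032] [0.614, 0.0, 0.0]
188.7 [0.0, 0.0398, -0.0026] [0.691, 0.0, 0.0]
184.3 [0.0, 0.0428, -0.0017] [0.768, 0.0, 0.0]
179.9 [0.0, 0.0456, -0.0006] [0.845, 0.0, 0.0]
175.5 [0.0, 0.0484, 0.0007] [0.922, 0.0, 0.0]
171.1 [0.0, 0.0511, 0.0022] [0.998, 0.0, 0.0]
166.7 [0.0, 0.0536, 0.0039] [1.075, 0.0, 0.0]
162.3 [0.0, 0.056, 0.0058] [1.152, 0.0, 0.0]
157.9 [0.0, 0.0582, 0.0079] [1.229, 0.0, 0.0]
157.5 [0.0, 0.0584, 0.0081] [1.236, 0.0, 0.0]
```

View pics/s1.png

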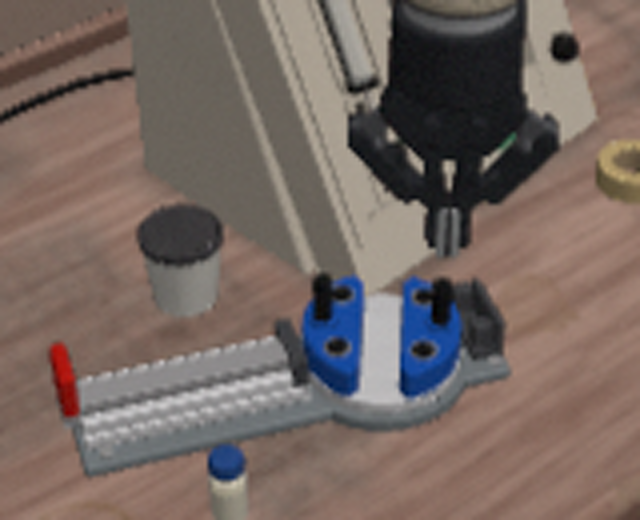

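```bash
python3 - <<'E'
from h import *
s,p,R=pose();print(s["t"],p,s["joint_positions"],s["wrist_force"])
b=capture("scene");f=b["frame"]
for q in(p,[.4855,-.034,.074],[.533,.020,.074]):
  print(np.round((proj(b,q)-[190,140])*4))
a=capture("top");print((proj(a,p)-[220,130])*4)
cv2.imwrite("pics/t1.png",np.hstack([cv2.resize(a["frame"][130:280,220:340,::-1],(480,600),interpolation=2)]))
E
```

```text
3.7 [ 0.50777817 -0.05398332  0.04941772] [-1.09556387e+01  1.73707012e+01  1.14850429e+02  7.26288683e-04
  4.78401196e+01 -5.92364605e+01] [-0.17382439 -0.682807    0.35083409]
[440. 277.]
[442. 279.]
[323. 277.]
[371.74651958 328.23324093]
```

View pics/t1.png

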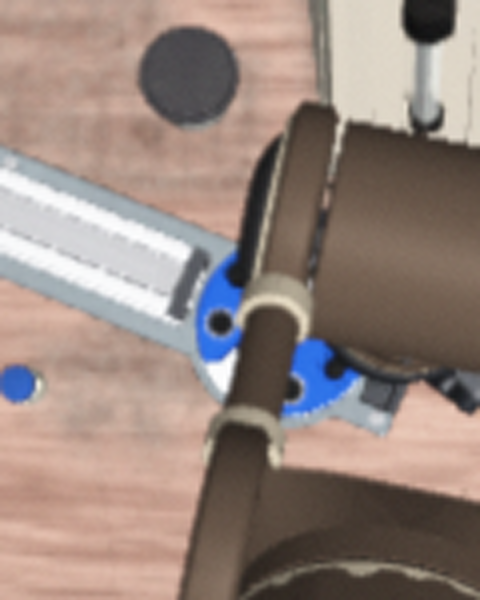

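The fingertips show about 10 mm higher than computed, so I'll go 5 mm lower. I push the post most of the way, then measure.

jog_arm(delta_pos=[[0.005,0.006,0],[0.005,0.013,0],[0.005,0.0158,-0.0012],[0.005,0.0187,-0.0022],[0.005,0.0217,-0.0029],[0.005,0.0247,-0.0035],[0.005,0.0277,-0.0037],[0.005,0.0308,-0.0038],[0.005,0.0338,-0.0036],[0.005,0.0369,-0.0032],[0.005,0.0398,-0.0026],[0.005,0.0428,-0.0017],[0.005,0.0456,-0.0006],[0.005,0.0484,0.0007],[0.005,0.0511,0.0022],[0.005,0.0511,0.0022]], rot=[[0,0,0],[0,0,0],[0.077,0,0],[0.154,0,0],[0.23,0,0],[0.307,0,0],[0.384,0,0],[0.461,0,0],[0.538,0,0],[0.614,0,0],[0.691,0,0],[0.768,0,0],[0.845,0,0],[0.922,0,0],[0.998,0,0],[0.998,0,0]], gripper=[0,0,0,0,0,0,0,0,0,0,0,0,0,0,0,0])

```text
t: 5.4
position: [0.4709, -0.018, 0.0452]
orientation: [-45.0, 90.0, -53.9]
wrist_force: [-0.9, -0.5, 1.6]
opening: 0.0002
```

```bash
python3 - <<'E'
from h import *
s,p,R=pose();print(p,s["wrist_force"],"want",push_pose(171.1,0,.045)[0])
b=capture("scene")
print("tip",(proj(b,p)-[190,140])*4)
for m in mark_of("post_a","scene")[:3]:
    w=at(b,m["uv"],.074);d=w[:2]-C;print(m["p"],w,np.degrees(np.arctan2(d[1],d[0]))%360,np.hypot(*d))
cv2.imwrite("pics/s2.png",cv2.resize(b["frame"][140:270,190:350,::-1],(640,520),interpolation=2))
E
```

```text
[ 0.47094742 -0.01797125  0.04517   ] [-0.85736736 -0.50030282  1.5607    ] want [ 0.47130337 -0.01822574  0.045     ]
tip [437.25035662 338.07019529]
0.82 [ 0.54283134 -0.00846337  0.074     ] 357.48611401715885 0.03336344954095248
0.82 [ 0.47336593 -0.00267645  0.074     ] 173.1768233611798 0.03639181134443061
```

View pics/s2.png

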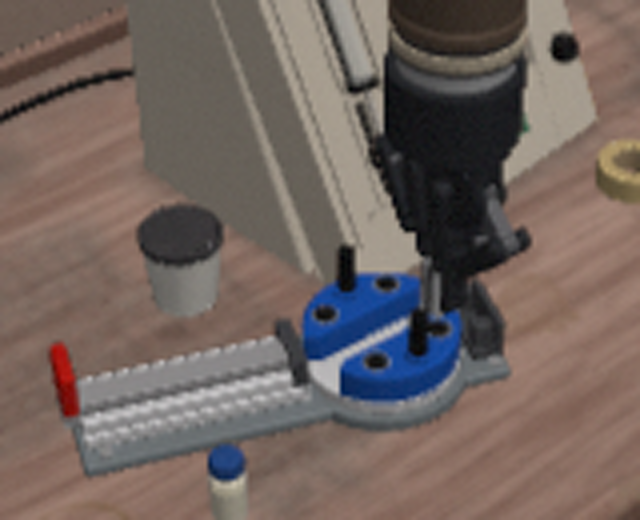

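The scene view shows the post following, now near 174°, with about 16° to go. I continue to a little short of the final angle.

```bash
python3 - <<'E'
from h import *
for ph in (167,163,159,156):
    print(ph,*[x.tolist() for x in rel(*push_pose(171.1,0,.045),*push_pose(ph,0,.045))])
E
```

```text
167 [0.0, 0.0026, -0.0011] [0.072, 0.0, 0.0]
163 [0.0, 0.0052, -0.002] [0.141, 0.0, 0.0]
159 [0.0, 0.0079, -0.0028] [0.211, 0.0, 0.0]
156 [0.0, 0.01, -0.0032] [0.264, 0.0, 0.0]
```

Then I back off and rise so the top camera can see the slot.

jog_arm(delta_pos=[[0,0.0026,-0.0011],[0,0.0052,-0.002],[0,0.0079,-0.0028],[0,0.01,-0.0032],[0,0.01,-0.0032],[0,0.01,-0.0032]], rot=[[0.072,0,0],[0.141,0,0],[0.211,0,0],[0.264,0,0],[0.264,0,0],[0.264,0,0]], gripper=[0,0,0,0,0,0])

```text
t: 6.1
position: [0.4692, -0.0078, 0.0447]
orientation: [-169.1, 89.9, 167.0]
wrist_force: [-2.8, -0.4, 5.1]
opening: 0.0
```

```bash
python3 - <<'E'
from h import *
s,p,R=pose();print(p,s["wrist_force"],"want",push_pose(156,0,.045)[0])
b=capture("scene")
ws=[at(b,m["uv"],.074)[:2] for m in mark_of("post_a","scene")[:2]];d=ws[0]-ws[1]
print(ws,np.degrees(np.arctan2(d[1],d[0]))%180, np.hypot(*d))
cv2.imwrite("pics/s3.png",cv2.resize(b["frame"][165:255,195:335,::-1],(784,504),interpolation=2))
# compare: slot edges predicted at PSI
o=cv2.imread("pics/s3.png");e=np.array([np.cos(PSI),np.sin(PSI)]);n=np.array([-e[1],e[0]])
for y in(-.012,.012):
    P=[tuple(int(v) for v in (proj(b,[*(C+x*e+y*n),.04])-[195,165])*5.6) for x in(-.045,.045)]
    cv2.line(o,*P,(0,255,255),1)
cv2.imwrite("pics/s3.png",o)
E
```

```text
[ 0.46916623 -0.00776997  0.04473455] [-2.82194143 -0.41631112  5.06594271] want [ 0.46969784 -0.00788775  0.045     ]
[array([ 0.54040197, -0.02029781]), array([ 0.47678544, -0.00132376])] 163.39244380693424 0.06638582386460254
```

View pics/s3.png

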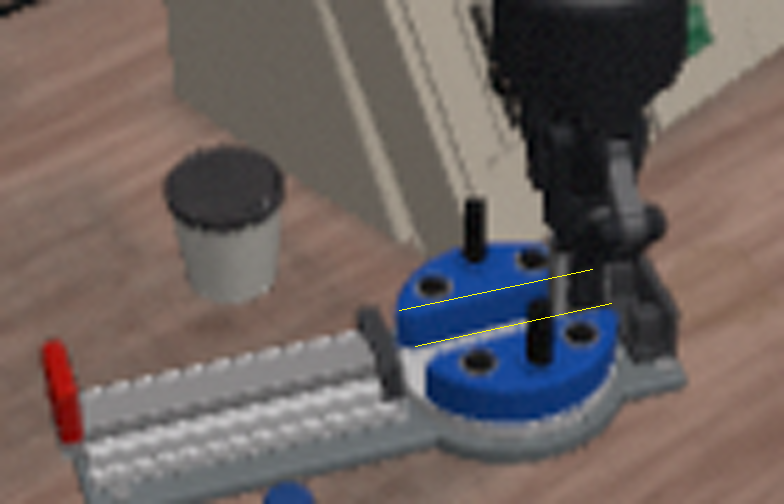

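The slot still seems about 5° short, and there are a few N upward (the tip is on the collar). I raise 3 mm, push about 4° more, then back off and measure.

```bash
python3 - <<'E'
from h import *
for ph,g,z in ((154,0,.048),(152,0,.048),(152,-.02+.032,.048),(152,.012,.2)):
    print(ph,*[x.tolist() for x in rel(*push_pose(156,0,.045),*push_pose(ph,g,z))])
E
```

```text
154 [-0.003, 0.0013, -0.0006] [0.035, 0.0, 0.0]
152 [-0.003, 0.0026, -0.0011] [0.07, 0.0, 0.0]
152 [-0.003, -0.0094, -0.0019] [0.07, 0.0, 0.0]
152 [-0.155, -0.0094, -0.0019] [0.07, 0.0, 0.0]
```

```bash
python3 - <<'E'
from h import *
e=np.array([np.cos(PSI),np.sin(PSI)])
print(rel(*push_pose(156,0,.045),np.array([*(C-.235*e),.17]),down(np.radians(67.5))))
E
```

```text
(array([-0.125 ,  0.2519,  0.0298]), array([-0.026,  0.   ,  0.   ]))
```

jog_arm(delta_pos=[[-0.003,0.0013,-0.0006],[-0.003,0.0026,-0.0011],[-0.003,0.0026,-0.0011],[-0.003,0.0026,-0.0011],[-0.003,-0.0094,-0.0019],[-0.05,-0.0094,-0.0019],[-0.1,-0.0094,-0.0019],[-0.125,-0.0094,-0.0019],[-0.125,-0.0094,-0.0019]], rot=[[0.035,0,0],[0.07,0,0],[0.07,0,0],[0.07,0,0],[0.07,0,0],[0.07,0,0],[0.07,0,0],[0.07,0,0],[0.07,0,0]], gripper=[0,0,0,0,0,0,0,0,0])

```text
t: 7.1
position: [0.4679, -0.0169, 0.1742]
orientation: [19.4, 89.4, -8.6]
wrist_force: [-0.3, -0.7, 0.6]
opening: 0.0001
```

```bash
python3 - <<'E'
from h import *
e=np.array([np.cos(PSI),np.sin(PSI)])
print(rel(*push_pose(152,.012,.17),np.array([*(C-.235*e),.17]),down(np.radians(67.5))))
E
```

```text
(array([0.    , 0.2629, 0.0135]), array([-0.096,  0.   ,  0.   ]))
```

jog_arm(delta_pos=[[0,0.2629,0.0135],[0,0.2629,0.0135],[0,0.2629,0.0135],[0,0.2629,0.0135],[0,0.2629,0.0135],[0,0.2629,0.0135],[0,0.2629,0.0135],[0,0.2629,0.0135]], rot=[[-0.096,0,0],[-0.096,0,0],[-0.096,0,0],[-0.096,0,0],[-0.096,0,0],[-0.096,0,0],[-0.096,0,0],[-0.096,0,0]], gripper=[0,0,0,0,0,0,0,0])

```text
t: 7.9
position: [0.5979, 0.2085, 0.1678]
orientation: [-130.1, 89.8, -152.6]
wrist_force: [-0.1, 0.7, -0.7]
opening: -0.0
```

```bash
cat > slot.py <<'E'
from h import *
s,p,R=pose();print(s["t"],p)
a=capture("top");f=a["frame"]
ms=mark_of("post_a","top")[:3];ws=[at(a,m["uv"],.074)[:2] for m in ms];print([(m["p"],w) for m,w in zip(ms,ws)])
if len(ws)>1:
    d=ws[0]-ws[1];print("posts",np.degrees(np.arctan2(d[1],d[0]))%180,np.hypot(*d))
hsv=cv2.cvtColor(f,cv2.COLOR_RGB2HSV);b=cv2.inRange(hsv,(105,150,80),(125,255,255));b[:175]=0;b[:,:260]=0;b[250:]=0;b[:,330:]=0
n,l,st,ce=cv2.connectedComponentsWithStats(b);k=1+np.argsort(-st[1:,4])[:2];q=[at(a,ce[i],.04)[:2] for i in k];d=q[0]-q[1]
print("halves",st[k,4],q,np.degrees(np.arctan2(d[1],d[0]))%180)
import sys
cv2.imwrite(f"pics/{sys.argv[1]}.png",cv2.resize(f[130:280,180:340,::-1],(640,600),interpolation=2))
E
python3 slot.py t2
```

```text
7.9 [0.59794431 0.20853897 0.16782768]
[(0.82, array([ 0.54696264, -0.01890672])), (0.6, array([0.47807494, 0.00542762]))]
posts 160.54441675481684 0.07305939242487366
halves [379 360] [array([ 0.53653074, -0.01564343]), array([0.48364684, 0.00190004])] 161.6474865854496
```

View pics/t2.png

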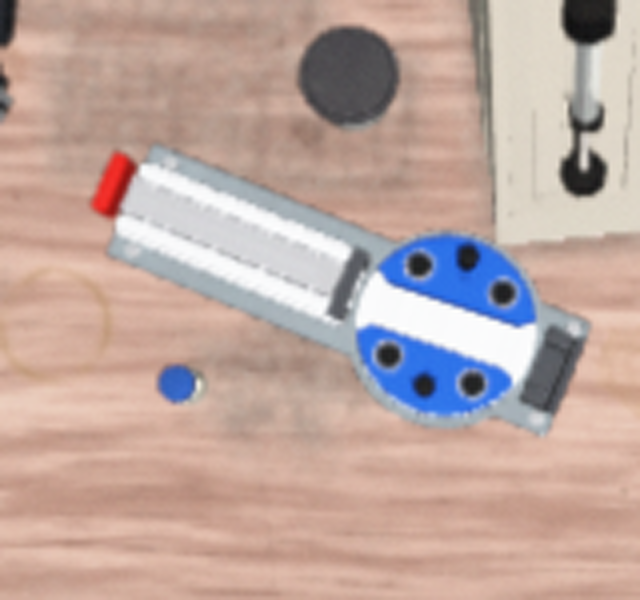

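The slot is at about 161° and should be at 157.5°, so it is ~3.5° short. The finger face is about 5 mm narrower than assumed. There is ample time, so I go back for a corrective nudge.

```bash
python3 - <<'E'
from h import *
e=np.array([np.cos(PSI),np.sin(PSI)]);T=(np.array([*(C-.235*e),.17]),down(np.radians(67.5)))
print(rel(*T,*push_pose(150,.012,.17)))
for ph,g,z in((150,.012,.05),(150,.003,.05),(149.5,0,.05),(148,0,.05),(148,.012,.05),(148,.012,.17)):print(ph,g,z,rel(*push_pose(150,.012,.17),*push_pose(ph,g,z)))
print(rel(*push_pose(148,.012,.17),*T))
E
```

```text
(array([ 0.    , -0.2591, -0.0395]), array([0.131, 0.   , 0.   ]))
150 0.012 0.05 (array([0.12, 0.  , 0.  ]), array([0., 0., 0.]))
150 0.003 0.05 (array([0.12 , 0.009, 0.   ]), array([0., 0., 0.]))
149.5 0 0.05 (array([ 1.20e-01,  1.23e-02, -1.00e-04]), array([0.009, 0.   , 0.   ]))
148 0 0.05 (array([ 0.12  ,  0.0133, -0.0006]), array([0.035, 0.   , 0.   ]))
148 0.012 0.05 (array([ 0.12  ,  0.0013, -0.001 ]), array([0.035, 0.   , 0.   ]))
148 0.012 0.17 (array([ 0.    ,  0.0013, -0.001 ]), array([0.035, 0.   , 0.   ]))
(array([ 0.    ,  0.2608, -0.0028]), array([-0.166,  0.   ,  0.   ]))
```

jog_arm(delta_pos=[[0,-0.2591,-0.0395],[0,-0.2591,-0.0395],[0,-0.2591,-0.0395],[0,-0.2591,-0.0395],[0,-0.2591,-0.0395],[0,-0.2591,-0.0395],[0,-0.2591,-0.0395],[0,-0.2591,-0.0395]], rot=[[0.131,0,0],[0.131,0,0],[0.131,0,0],[0.131,0,0],[0.131,0,0],[0.131,0,0],[0.131,0,0],[0.131,0,0]], gripper=[0,0,0,0,0,0,0,0])

```text
t: 8.8
position: [0.4643, -0.0143, 0.1701]
orientation: [46.6, 89.9, 16.4]
wrist_force: [0.2, 0.8, 0.1]
opening: -0.0
```

jog_arm(delta_pos=[[0.04,0,0],[0.08,0,0],[0.12,0,0],[0.12,0,0],[0.12,0.009,0],[0.12,0.0123,0],[0.12,0.0133,-0.0006],[0.12,0.0133,-0.0006],[0.12,0.0133,-0.0006],[0.12,0.001,-0.001],[0.12,0.001,-0.001],[0.07,0.001,-0.001],[0.02,0.001,-0.001],[0,0.0013,-0.001],[0,0.0013,-0.001]], rot=[[0,0,0],[0,0,0],[0,0,0],[0,0,0],[0,0,0],[0.009,0,0],[0.035,0,0],[0.035,0,0],[0.035,0,0],[0.035,0,0],[0.035,0,0],[0.035,0,0],[0.035,0,0],[0.035,0,0],[0.035,0,0]], gripper=[0,0,0,0,0,0,0,0,0,0,0,0,0,0,0])

```text
t: 10.3
position: [0.4669, -0.0134, 0.1737]
orientation: [25.4, 89.5, -6.6]
wrist_force: [0.8, -0.8, 0.6]
opening: -0.0001
```

jog_arm(delta_pos=[[0,0.2608,-0.0028],[0,0.2608,-0.0028],[0,0.2608,-0.0028],[0,0.2608,-0.0028],[0,0.2608,-0.0028],[0,0.2608,-0.0028],[0,0.2608,-0.0028],[0,0.2608,-0.0028]], rot=[[-0.166,0,0],[-0.166,0,0],[-0.166,0,0],[-0.166,0,0],[-0.166,0,0],[-0.166,0,0],[-0.166,0,0],[-0.166,0,0]], gripper=[0,0,0,0,0,0,0,0])

```text
t: 11.1
position: [0.5978, 0.2086, 0.1678]
orientation: [-132.2, 89.8, -154.7]
wrist_force: [0.4, -0.6, 0.2]
opening: -0.0002
```

```bash
python3 slot.py t3; python3 -c "
from h import *
capture('top')
for t,z in(('tab',.05),('bolt',.02)):
  a=capture('top')
  for m in mark_of(t,'top')[:2]: print(t,m['p'],at(a,m['uv'],z))
"
```

```text
11.1 [0.59784788 0.20862106 0.16779583]
[(0.9, array([0.48160373, 0.0063137 ])), (0.82, array([ 0.54587103, -0.01619707]))]
posts 160.69627982066098 0.06809567177068261
halves [379 359] [array([ 0.53653074, -0.01564343]), array([0.48356754, 0.00190665])] 161.66667463956557
tab 0.97 [0.58436012 0.17921538 0.05      ]
bolt 0.69 [0.56546027 0.11330931 0.02      ]
```

The rotor hasn't moved, so the push stopped short of the post. I repeat it and stop at the contact to read the pose and force.

jog_arm(delta_pos=[[0,-0.2591,-0.0395],[0,-0.2591,-0.0395],[0,-0.2591,-0.0395],[0,-0.2591,-0.0395],[0,-0.2591,-0.0395],[0,-0.2591,-0.0395],[0.04,-0.2591,-0.0395],[0.08,-0.2591,-0.0395],[0.122,-0.2591,-0.0395],[0.122,-0.2591,-0.0395],[0.122,-0.25,-0.0395],[0.122,-0.2465,-0.0395],[0.122,-0.2465,-0.0395],[0.122,-0.2465,-0.0395]], rot=[[0.131,0,0],[0.131,0,0],[0.131,0,0],[0.131,0,0],[0.131,0,0],[0.131,0,0],[0.131,0,0],[0.131,0,0],[0.131,0,0],[0.131,0,0],[0.131,0,0],[0.131,0,0],[0.131,0,0],[0.131,0,0]], gripper=[0,0,0,0,0,0,0,0,0,0,0,0,0,0])

```text
t: 12.85
position: [0.4707, -0.0023, 0.0496]
orientation: [23.8, 89.8, -6.2]
wrist_force: [0.6, -0.6, -0.9]
opening: -0.0
```

```bash
python3 - <<'E'
from h import *
s,p,R=pose();print(p,s["wrist_force"],R.as_matrix()[:,1],"want",push_pose(150,0,.048)[0])
b=capture("scene")
for q in(p,[*(C+.036*np.array([np.cos(np.radians(161)),np.sin(np.radians(161))])),.074]): print((proj(b,q)-[240,170])*8)
cv2.imwrite("pics/s4.png",cv2.resize(b["frame"][170:240,240:340,::-1],(800,560),interpolation=2))
E
```

```text
[ 0.47068403 -0.00231951  0.04962266] [ 0.63073592 -0.59040193 -0.92974417] [0.49955424 0.86628095 0.0016986 ] want [ 0.46982309 -0.00372243  0.048     ]
[437.01110514 448.84784942]
[410.86346474 390.43777438]
```

View pics/s4.png

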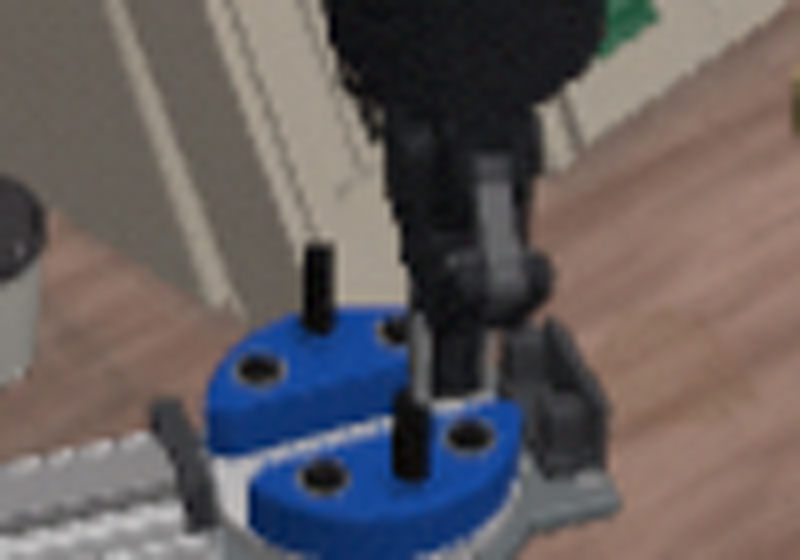

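The arm sits where commanded, but the fingertips show higher than the reported TCP and a few mm behind the post, so they aren't touching yet. I nudge forward in small steps and detect rotor motion by differencing the scene pictures.

```bash
cat > mv.py <<'E'
from h import *
import sys,os
s,p,R=pose()
F=[];
for i in range(3):
    b=capture("scene");F.append(get_state()["wrist_force"])
y=R.as_matrix()[:,1];F=np.mean(F,0);print(get_state()["t"],p,"F",F,"along y",F@y)
hsv=cv2.cvtColor(b["frame"],cv2.COLOR_RGB2HSV);m=cv2.inRange(hsv,(105,150,50),(125,255,255));m[:190]=0;m[250:]=0;m[:,:255]=0;m[:,320:]=0
if os.path.exists("m.npy"):
    d=m!=np.load("m.npy");print("blue px",(m>0).sum(),"changed left part",d[:,:285].sum(),"all",d.sum())
np.save("m.npy",m)
E
python3 mv.py
```

```text
13.05 [ 0.4701367  -0.00241047  0.04920198] F [ 0.05286791 -0.20360926  0.07992324] along y -0.14982481043903906
```

jog_arm(delta_pos=[[0.003,0,0],[0.003,0.0015,0],[0.003,0.003,0],[0.003,0.003,0]], rot=[[0,0,0],[0,0,0],[0,0,0],[0,0,0]], gripper=[0,0,0,0])

```text
t: 13.45
position: [0.4702, 0.0, 0.0468]
orientation: [-153.2, 89.9, 176.8]
wrist_force: [-7.2, -0.3, 18.5]
opening: 0.0001
```

```bash
python3 mv.py
```

```text
13.6 [4.70183188e-01 1.42956091e-05 4.68379652e-02] F [-6.70756067  0.51206641 18.28475354] along y -2.924333696240556
blue px 650 changed left part 56 all 108
```

There are 18 N upward, so the tip is bearing on the collar. I lift off, retreat and measure.

jog_arm(delta_pos=[[-0.005,0,0],[-0.005,-0.012,0],[-0.06,-0.012,0],[-0.11,-0.012,0],[-0.122,0.2475,0.0395],[-0.122,0.2475,0.0395],[-0.122,0.2475,0.0395],[-0.122,0.2475,0.0395],[-0.122,0.2475,0.0395],[-0.122,0.2475,0.0395],[-0.122,0.2475,0.0395]], rot=[[0,0,0],[0,0,0],[0,0,0],[0,0,0],[-0.131,0,0],[-0.131,0,0],[-0.131,0,0],[-0.131,0,0],[-0.131,0,0],[-0.131,0,0],[-0.131,0,0]], gripper=[0,0,0,0,0,0,0,0,0,0,0])

```text
t: 14.7
position: [0.6286, 0.1953, 0.1655]
orientation: [-128.2, 89.9, -150.6]
wrist_force: [-1.0, -0.4, -0.0]
opening: 0.0
```

```bash
python3 slot.py t4
```

```text
14.7 [0.62860817 0.19526552 0.16546203]
[(0.94, array([ 0.53887175, -0.01314362])), (0.78, array([0.4752792 , 0.01121571])), (0.61, array([0.58466384, 0.17247381]))]
posts 159.04050736081814 0.0680983762193106
halves [378 357] [array([ 0.53601051, -0.01768352]), array([0.48431634, 0.00394359])] 157.2971968872315
```

The slot is now at 157.3° against a target of 157.5°. On to the bolt.

```bash
python3 - <<'E'
from h import *
e=np.array([np.cos(PSI),np.sin(PSI)]);s,p,R=pose()
print(rel(p,R,np.array([*(C-.235*e),.16]),down(np.radians(67.5))))
E
```

```text
(array([ 0.0052,  0.0053, -0.0317]), array([-0.   , -0.002,  0.003]))
```

jog_arm(delta_pos=[[0,0.0053,-0.0317],[0,0.0053,-0.0317],[0.04,0.0053,-0.0317],[0.08,0.0053,-0.0317],[0.115,0.0053,-0.0317],[0.125,0.0053,-0.0317],[0.125,0.0053,-0.0317],[0.125,0.0053,-0.0317]], rot=[[0,0,0],[0,0,0],[0,0,0],[0,0,0],[0,0,0],[0,0,0],[0,0,0],[0,0,0]], gripper=[0,0,0,0,0,0,0,0])

```text
t: 15.6
position: [0.6023, 0.2112, 0.0432]
orientation: [34.8, 89.9, 12.2]
wrist_force: [-0.8, 0.6, 1.2]
opening: -0.0002
```

```bash
python3 - <<'E'
from h import *
e=np.array([np.cos(PSI),np.sin(PSI)]);n=np.array([-e[1],e[0]]);s,p,R=pose();d=p[:2]-C
print(p,"along",d@e,"lat",d@n,s["wrist_force"],R.as_matrix()[:,1],-e,R.as_matrix()[:,0])
E
```

```text
[0.60226022 0.21118453 0.0432417 ] along -0.23707402607441413 lat 0.0022036666538975186 [-0.75361322  0.61791308  1.18128137] [0.383703   0.92345548 0.00141069] [0.38268343 0.92387953] [ 2.41883092e-03  5.22575049e-04 -9.99996938e-01]
```

jog_arm(delta_pos=[[0.003,-0.01,-0.002],[0.003,-0.016,-0.002],[0.003,-0.02,-0.002],[0.003,-0.024,-0.002],[0.003,-0.029,-0.002],[0.003,-0.034,-0.002],[0.003,-0.039,-0.002],[0.003,-0.044,-0.002],[0.003,-0.049,-0.002],[0.003,-0.054,-0.002],[0.003,-0.059,-0.002],[0.003,-0.064,-0.002],[0.003,-0.069,-0.002],[0.003,-0.074,-0.002],[0.003,-0.079,-0.002],[0.003,-0.084,-0.002],[0.003,-0.089,-0.002]], rot=[[0,0,0],[0,0,0],[0,0,0],[0,0,0],[0,0,0],[0,0,0],[0,0,0],[0,0,0],[0,0,0],[0,0,0],[0,0,0],[0,0,0],[0,0,0],[0,0,0],[0,0,0],[0,0,0],[0,0,0]], gripper=[0,0,0,0,0,0,0,0,0,0,0,0,0,0,0,0,0])

```text
t: 17.3
position: [0.5649, 0.1298, 0.0386]
orientation: [-109.9, 90.0, -132.4]
wrist_force: [-0.5, 0.0, 0.2]
opening: -0.0003
```

```bash
cat > st.py <<'E'
from h import *
e=np.array([np.cos(PSI),np.sin(PSI)]);n=np.array([-e[1],e[0]]);s,p,R=pose();d=p[:2]-C
print(s["t"],p,"along",d@e,"lat",d@n,"F",s["wrist_force"],"Fe",s["wrist_force"][:2]@e)
for c in("scene","top"):
    b=capture(c)
    for m in mark_of("tab",c)[:1]: w=at(b,m["uv"],.05)[:2]-C;print(c,"tab",m["p"],w@e,w@n)
    hsv=cv2.cvtColor(b["frame"],cv2.COLOR_RGB2HSV);r=cv2.inRange(hsv,(0,170,100),(5,255,255));q=cv2.findNonZero(r[170:260,190:300])
    if q is not None: q=q.reshape(-1,2).mean(0)+[190,170];w=at(b,q,.05)[:2]-C;print(c,"red centroid",w@e,w@n)
E
python3 st.py
```

```text
17.3 [0.56486194 0.12977385 0.03856871] along -0.1475486538538845 lat -0.0011933202536482381 F [-0.5212483   0.03241762  0.21893689] Fe 0.16952311558011418
scene tab 0.97 -0.20715918608846537 0.0019181659711485677
scene red centroid -0.19618877367434465 -0.0013596781148928995
```

The tab hasn't moved although the reported TCP is 5 cm past it. The real fingertips are therefore about 20–28 mm above the reported TCP, which also explains the collar reading: that was the post top. I back out above the tab and come in lower.

jog_arm(delta_pos=[[-0.03,0,0],[-0.03,0.04,0],[-0.03,0.08,0.001],[-0.03,0.1,0.001],[-0.03,0.1,0.001],[0,0.1,0.001],[0.01,0.1,0.001],[0.018,0.1,0.001],[0.018,0.1,0.001]], rot=[[0,0,0],[0,0,0],[0,0,0],[0,0,0],[0,0,0],[0,0,0],[0,0,0],[0,0,0],[0,0,0]], gripper=[0,0,0,0,0,0,0,0,0])

```text
t: 18.4
position: [0.6027, 0.2211, 0.019]
orientation: [-139.6, 89.8, -162.1]
wrist_force: [-0.4, 0.1, 0.6]
opening: -0.0001
```

```bash
python3 st.py; python3 - <<'E'
from h import *
import station;print(getattr(station,"grip_point_offset",None),[k for k in dir(station) if not k.startswith("_")])
b=capture("scene");f=b["frame"];s,p,R=pose()
for dz in(0,.02,.028): print(proj(b,p+[0,0,dz]))
u,v=proj(b,p).astype(int)
o=f[v-60:v+40,u-70:u+70,::-1];cv2.imwrite("pics/s5.png",cv2.resize(o,(784,560),interpolation=2));print(u,v)
E
```

```text
18.4 [0.60269333 0.22114192 0.01904564] along -0.24643919026433841 lat -0.001206719923990538 F [-0.38742735  0.11664588  0.63798465] Fe 0.04049528419676463
scene tab 0.7 -0.10755359818928702 0.051274891705631785
scene red centroid -0.19624831093507739 -0.0015349965561822548
top tab 0.95 -0.20246562563517867 0.005530035013079851
top red centroid -0.19611762478625047 -0.0022799185177833055
0.0187 ['Unreachable', 'boxes_of', 'capture', 'get_state', 'grip_point_offset', 'hand_in', 'mark_of', 'masks_of']
[184.94337642 246.8220446 ]
[183.69109358 240.84038925]
[183.1805764  238.40088145]
184 246
```

View pics/s5.png

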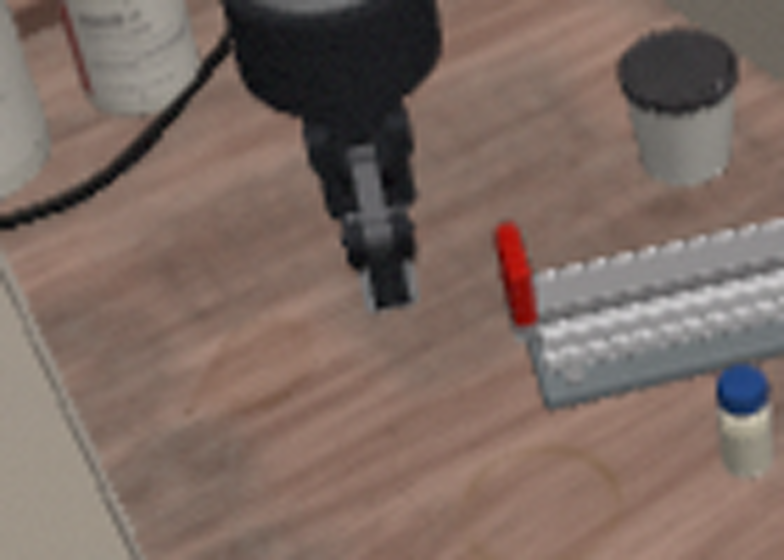

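The last picture shows the tip at crop (390,305), about 20 mm above the reported TCP. It is level with the red tab at (515,275), well above the channel walls. I push now.

jog_arm(delta_pos=[[0,-0.015,0],[0,-0.025,0],[0,-0.03,0],[0,-0.035,0],[0,-0.04,0],[0,-0.045,0],[0,-0.05,0],[0,-0.055,0],[0,-0.055,0]], rot=[[0,0,0],[0,0,0],[0,0,0],[0,0,0],[0,0,0],[0,0,0],[0,0,0],[0,0,0],[0,0,0]], gripper=[0,0,0,0,0,0,0,0,0])

```text
t: 19.55
position: [0.5828, 0.1707, 0.0206]
orientation: [-114.4, 90.0, -136.9]
wrist_force: [0.4, -0.6, -0.3]
opening: 0.0
```

```bash
python3 st.py
```

```text
19.55 [0.58282693 0.1706737  0.02055311] along -0.19221009892334245 lat -0.00024752746541180154 F [ 0.39356326 -0.61511549 -0.28952214] Fe 0.41768247289215665
scene tab 0.88 -0.18716312609339744 -0.004392202760772913
scene red centroid -0.17460909212343387 -0.005074406006792903
top tab 0.74 0.06537398305635987 0.005829862154292603
top red centroid -0.17508583147273102 5.813964251301757e-05
```

The bolt is moving, and the 11 mm contact offset is confirmed. I continue.

jog_arm(delta_pos=[[0,-0.004,0],[0,-0.008,0],[0,-0.012,0],[0,-0.016,0],[0,-0.02,0],[0,-0.024,0],[0,-0.028,0],[0,-0.032,0],[0,-0.036,0],[0,-0.04,0],[0,-0.044,0],[0,-0.048,0],[0,-0.052,0],[0,-0.056,0],[0,-0.06,0],[0,-0.064,0],[0,-0.068,0],[0,-0.072,0],[0,-0.076,0],[0,-0.08,0]], rot=[[0,0,0],[0,0,0],[0,0,0],[0,0,0],[0,0,0],[0,0,0],[0,0,0],[0,0,0],[0,0,0],[0,0,0],[0,0,0],[0,0,0],[0,0,0],[0,0,0],[0,0,0],[0,0,0],[0,0,0],[0,0,0],[0,0,0],[0,0,0]], gripper=[0,0,0,0,0,0,0,0,0,0,0,0,0,0,0,0,0,0,0,0])

```text
t: 21.75
position: [0.5526, 0.0972, 0.0207]
orientation: [38.0, 90.0, 15.5]
wrist_force: [1.4, 1.6, 2.1]
opening: -0.0002
```

```bash
python3 st.py
```

```text
21.75 [0.55260754 0.09722393 0.02069182] along -0.1127868980142865 lat -5.860025073205689e-05 F [1.43473299 1.59336552 2.05214826] Fe -2.021126336364578
scene tab 0.58 -0.10055638859009793 -0.010541386552883066
scene red centroid -0.09502390373262742 -0.007741016428580071
top tab 0.43 0.19739211855217534 -0.004083830374033553
top red centroid -0.09724970789684015 -0.013873679405076562
```

jog_arm(delta_pos=[[0,-0.004,0],[0,-0.008,0],[0,-0.012,0],[0,-0.016,0],[0,-0.019,0],[0,-0.021,0],[0,-0.023,0],[0,-0.024,0],[0,-0.025,0],[0,-0.025,0]], rot=[[0,0,0],[0,0,0],[0,0,0],[0,0,0],[0,0,0],[0,0,0],[0,0,0],[0,0,0],[0,0,0],[0,0,0]], gripper=[0,0,0,0,0,0,0,0,0,0])

```text
t: 22.95
position: [0.5436, 0.0748, 0.0208]
orientation: [52.8, 89.9, 30.2]
wrist_force: [1.8, 2.9, -0.2]
opening: -0.0004
```

jog_arm(delta_pos=[[0,-0.001,0],[0,-0.002,0],[0,-0.002,0]], rot=[[0,0,0],[0,0,0],[0,0,0]], gripper=[0,0,0])

```text
t: 23.25
position: [0.5445, 0.0742, 0.0215]
orientation: [53.1, 89.7, 30.5]
wrist_force: [3.6, 6.9, 0.3]
opening: -0.0001
```

jog_arm(delta_pos=[[0,-0.001,0],[0,-0.001,0],[0,-0.001,0]], rot=[[0,0,0],[0,0,0],[0,0,0]], gripper=[0,0,0])

```text
t: 23.55
position: [0.5449, 0.074, 0.0219]
orientation: [52.8, 89.6, 30.2]
wrist_force: [3.7, 9.0, -0.2]
opening: -0.0003
```

```bash
python3 st.py
```

```text
23.55 [0.5449174  0.07396819 0.02193317] along -0.08835850449129194 lat 0.0017362221842172094 F [ 3.74820936  9.00602149 -0.18230779] Fe -9.75485654817995
scene tab 0.65 -0.08027822078374752 0.002725240891961653
scene red centroid -0.06972627843794453 -0.004261735251164166
top tab 0.55 -0.09910400119085448 0.09661588436501836
top red centroid -0.06910014132836083 -0.01353503932580806
```

The bolt has stopped hard within about 1.5 mm of the expected home position. I give one firmer push to be sure, then retreat and check.

jog_arm(delta_pos=[[0,-0.002,0],[0,-0.004,0],[0,-0.004,0],[0,-0.004,0]], rot=[[0,0,0],[0,0,0],[0,0,0],[0,0,0]], gripper=[0,0,0,0])

```text
t: 24.15
position: [0.5457, 0.0734, 0.0229]
orientation: [60.9, 89.2, 38.2]
wrist_force: [5.7, 17.7, 0.4]
opening: 0.0002
```

jog_arm(delta_pos=[[0,0.005,0],[0,0.025,0],[0,0.03,0],[-0.05,0.03,0],[-0.1,0.03,0],[-0.15,0.03,0],[-0.15,0.08,0],[-0.15,0.13,0],[-0.15,0.15,0],[-0.15,0.15,0]], rot=[[0,0,0],[0,0,0],[0,0,0],[0,0,0],[0,0,0],[0,0,0],[0,0,0],[0,0,0],[0,0,0],[0,0,0]], gripper=[0,0,0,0,0,0,0,0,0,0])

```text
t: 25.15
position: [0.5982, 0.2082, 0.1705]
orientation: [-22.3, 90.0, -44.7]
wrist_force: [0.3, -0.7, -0.2]
opening: -0.0002
```

```bash
python3 st.py; python3 slot.py t5; python3 - <<'E'
from h import *
e=np.array([np.cos(PSI),np.sin(PSI)]);n=np.array([-e[1],e[0]])
for c in("top","scene"):
    a=capture(c)
    for t,z in(("keeper",.02),("bolt",.02),("cup_grey",0),("vial_blue",0),("dropper",0)):
        for m in mark_of(t,c)[:1]: w=at(a,m["uv"],z)[:2];print(c,t,round(m["p"],2),w,(w-C)@e,(w-C)@n)
a=capture("top");cv2.imwrite("pics/fin.png",cv2.resize(a["frame"][140:260,200:340,::-1],(700,600),interpolation=2))
E
```

```text
25.15 [0.59819305 0.20823604 0.1705152 ] along -0.23279352796085837 lat -0.0004255751233773267 F [ 0.27888427 -0.69210397 -0.17514341] Fe 0.5326963076506865
scene tab 0.88 -0.08004471330991124 0.004502048278272401
scene red centroid -0.06970311836072765 0.0016990968850294154
top tab 0.59 -0.07187381291683977 0.002466021978702951
top red centroid -0.07113448192236348 0.0008757950967990673
25.35 [0.59679228 0.20483843 0.1698628 ]
[(0.9, array([ 0.54632403, -0.01849548])), (0.73, array([0.47148814, 0.01407148]))]
posts 156.48237006508836 0.0816150537617616
halves [384 374] [array([ 0.53577611, -0.01757076]), array([0.48489857, 0.00367502])] 157.3352428935251
top bolt 0.8 [ 0.51738924 -0.00524817] -0.004637556746894917 0.0066183087979219
top cup_grey 0.8 [0.64296041 0.05299899] -0.10650493210199674 0.10034072263799265
top vial_blue 0.61 [0.47451086 0.13752479] -0.12013373108762584 -0.08763299488018203
top dropper 0.84 [ 0.41970182 -0.19803269] 0.2108554655376174 -0.009857653406510089
scene keeper 0.84 [ 0.4867409  -0.07204287] 0.06880130487941455 0.003864156760399957
scene bolt 0.72 [0.50453562 0.0032764 ] -0.0075943669197610225 -0.008519094219534316
scene cup_grey 0.91 [0.63844947 0.0503229 ] -0.1023062826294274 0.09719725117976574
scene vial_blue 0.44 [0.47882365 0.14043516] -0.1244729936287764 -0.08476224280898297
scene dropper 0.85 [ 0.42473939 -0.19379195] 0.20500973850194543 -0.006826413192426187
```

```bash
python3 -c "
from station import *
print(hand_in())"
```

```text
the job is handed in; nothing more can be done
None
```

The rotor is locked: I turned its slot into line by pushing the near-side post, then pushed the bolt by its red tab until it stopped hard in the keeper. The job is handed in at about 25.5 s of the 48 s allowed.

**Last checks**
- **Bolt:** it held still against about 18 N. Afterwards it measured about x = -4.6 mm from the top camera, where home is -4 mm. The scene camera put it at -7.6 mm with low confidence. The tab had travelled about 125 mm.
- **Rotor:** the slot reads 157.3° against the 157.5° needed.
- **Bystanders:** the cup, vial and dropper are unmoved within measuring error, about 5 mm between the two cameras.
- **Arm:** the gripper is clear of everything and the force reads about zero.

**What went wrong**
- **Fingertips:** the real tips are about 20–28 mm above the reported tool point. One nudge at the post therefore did nothing. Another pressed on the post top with about 18 N upward while turning the rotor into line. The first pass at the bolt went over the tab, and I repeated it lower.
- **Final picture:** I could not view it because the 12-picture limit was used up, so the closing check rests on the measured numbers only.

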